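# Put the tube roller mixer in third gear and start it

## Task

The tube roller mixer stands still with its gear lever in the left column of the H-gate. With the fingertips, gently push the lever's knob through the gate into the far right slot, the one marked with three dots, until it is fully home, without pinching the knob or forcing the lever across the gate's tongues; only then press the flat round start key right down and let it come back up. Do not press the mushroom-shaped stop key beside it, and leave the tubes on the rollers, the oil bottle and the cover-slip box where they are.

Things in the scene. Friction and masses are not known exactly. Their poses are not given: they have to be found in the camera images.
- mixer: Tube roller mixer, fixed, 300 (x) x 130 (y) x 94 mm high. Origin: centre of its underside on the bench. x points away from the operator along the rollers, y to his left, z up. White gearbox head over x -150..0 mm, top at z 82 mm, with gate and keys (none above z 106 mm); behind it four rollers, tops at z 70 mm, and an end plate at x 150 mm.
- gate_center (a point): Middle of the H-gate on the grey metal plate's top, at (-45, 0, 94) mm in the mixer's frame. Columns run along mixer x at y +14 (left) and -14 mm (right), joined by one cross slot along y through this point. Slots are 11 mm wide, the lever's rod 8 mm. Solid tongues fill the space between the columns before and beyond the cross slot, corners rounded 3 mm.
- slot_three (a point): End of the three-dot slot on the plate's top (where the rod's centre stops): 20 mm beyond (mixer +x) and 14 mm right (mixer -y) of the gate centre. Dots stand past each column end: far left one, near left two, far right three, near right four.
- knob_center (a point): Centre of the lever's round black knob, 34 mm across, reaching 18 mm below and above this point; at z 169 mm when upright. The lever stays where it is left; it takes 2 to 3 N at the knob, and must not be squeezed or pushed with over 35 N. It enters the cross slot freely within 3 mm of its line at the knob; up to about 8 mm off, the rounded corners guide it in.
- selector (a joint): Sideways angle of the lever, rad, about the mixer's x axis: + to the right (mixer -y). 0 in the middle, about -0.21 in the left column, +0.21 in the right one, stops at -0.226 and +0.226.
- lever (a joint): Fore and aft angle of the lever, rad, + away from the operator (mixer +x). 0 in the cross slot, +0.286 fully home in a far slot, -0.286 fully home in a near slot (stops). It starts anywhere along the left column.
- start_top (a point): Centre of the top of the flat round grey start key, 25 mm in diameter, standing 13 mm over the head (z 95 mm) at (-122, +32) mm in the mixer's frame: front left. It goes 5 mm straight down against a spring (1.5 N to begin, 4.5 N fully down) and comes back by itself.
- start_key (a joint): Travel of the start key, m: 0 up, 0.005 fully down; it starts the mixer from 0.0035 on.
- stop_top (a point): Centre of the top of the mushroom-shaped grey stop key, 36 mm in diameter, at (-122, -32, 105.5) mm in the mixer's frame: front right, 64 mm from the start key. Not to be pressed.
- stop_key (a joint): Travel of the stop key, m: 0 up, 0.005 fully down. Leave it.
- tube_left: Stoppered glass tube, 19 x 112 mm, lying loose along the rollers in the left gap. Origin: centre of its round end, z axis along the tube to the stopper. Leave it.
- tube_right: Same tube in the right gap of the rollers. Leave it.
- oil: Immersion oil bottle, 26 x 50 mm, standing on the bench at the right of the mixer. Origin: centre of its underside. Leave it.
- slips: Cover-slip box, 31 x 31 x 14 mm, loose on the bench at the left of the mixer's head. Origin: centre of its underside. Leave it.
- gate_cross (a point): Where the cross slot meets the right column: on the plate's top, 14 mm right (mixer -y) of the gate centre.
- lever_pivot (a point): Pivot of the lever, inside the head at (-45, 0, 24) mm in the mixer's frame: 145 mm below the knob's centre and 68 mm below the plate, so 1 mm at the gate is 2.1 mm at the knob. At the knob the columns lie about 30 mm left and right of the gate's middle and the slot ends about 41 mm before and beyond it.
- microscope_eye (a point): Front top of the fixed microscope, at its eyepieces. An obstacle: the microscope stands behind and to the left of the mixer, 360 mm high over the bench, reaching from here 270 mm farther in +x, 100 mm to the left and 80 mm to the right. Keep the gripper clear of it on the way.

How it is judged:
By the outcome, as a careful person would: the job done as asked, in the order asked, and still so for the second after the job is handed in, with the robot touching nothing.
It also fails if it takes over 69 s, if anything falls off the work surface, if the arm or the gripper's body presses on something with over 40 N, if the wrist force passes 120 N, or if a joint passes its speed limit or range.

## Robot

A 6-joint arm with a two-finger parallel gripper is mounted at the origin on a cart in front of the work surface, level with it; the furniture and walls round the work are solid. World frame = base frame: x ahead of the robot, y to its left, z up, the work surface at z = 0. Lengths are in m, angles in rad, forces in N, time in s.
With the tool pointing down it reaches from about 0.3 to 0.875 m from the base axis. Payload 6.4 kg.
Tool frame: the origin (TCP) lies midway between the tips of the shut fingers; the grasp point (between the pads) lies 19 mm behind it; z points along the fingers, y is the direction in which the jaws open and shut (so a half turn about z gives the same grasp; the last joint's range is limited). The gripper opens to 85 mm and grips with 20 to 120 N. Pads are 22 mm wide; open, the fingers measure 114 mm over their backs; the gripper's body (76 mm by 85 mm) begins 54 mm behind the grasp point. The pads swing forward as they close: fully open they stand 13 mm farther back than shut.
Start: joints at [-1.501, 0.181, 1.607, -0, 1.354, -0.206], TCP at [0.157, -0.553, 0.231] pointing down, gripper open.
Joint ranges: [-2.99, 2.99], [-0.89, 2.07], [0.3, 2.58], [-1.14, 4.28], [0, 2.63], [-3.12, 3.12]. Speed limits (rad/s): [2.57, 2.57, 3.01, 3.14, 3.14, 3.14].

## Interface

Orientations are given as a rotation vector (axis times angle).
In Python, from bench import robot gives the robot as it stands.
- The arm moves only by the shell command python3 -m pendant 'ROWS' [FORCE]. ROWS is JSON, one flat list of numbers, 7 for each row, row after row: the shift along the tool's x, y, z in mm, then the turn, a rotation vector about the tool's x, y, z in degrees, then the closure, from 0 (fully open) to 1 (shut). In form: [dx, dy, dz, wx, wy, wz, grip, dx, dy, dz, wx, wy, wz, grip, ...]. A call has 1 to 10 rows; each row is the pose to reach, as a shift and turn from the pose commanded when the call began, along the tool's axes at that moment; what a row does not reach only later rows make up. A row lasts 1/12 s, in which the tool goes at most 41.7 mm and 7.16 degrees, less where a joint would pass 70% of its speed; a pose out of reach is approached as far as the arm can. A call with a gripper value outside its range is refused whole. The fingers move at their own pace and stop on an object; FORCE is the grip in N (left out, the last holds). Time passes only in rows, so rows that repeat a pose let the fingers close. It gives the time, the measured TCP pose, the force and the opening at its end, in the units of the state.
- robot.get_obs(): the state, without advancing time (a new reading comes with each control period).
- robot.camera(name): name is "scene" or "top" or "wrist"; returns a dict with "color" (384x512x3 uint8, red, green, blue), "mtx" (3x3 intrinsics, pixels), "extrinsics" (4x4, takes a point from world to camera coordinates). Camera axes: x right, y down, z forward; pixel columns grow to the right and rows downward; lengths in m; the calibration is good to about 2 mm. A picture is of the moment at which its call begins. There is no depth.
- robot.hand_in(): hands the job in, once; it reports no verdict.
The state is a dict: "clock": time; "joint_positions": joint angles; "qd": joint speeds; "effort": joint torques, N m; "ee_pos": TCP position; "tool_rot": TCP orientation; "wrist_force": force on the tool from outside, world axes, zero at the start; "moment": the same for the moment, N m; "gripper_width": finger opening in m.
Only numpy, scipy, OpenCV 4.12 (cv2) and the standard library are available. Lean on these libraries where they do the work, as an engineer would, in place of code of your own. Each camera call takes 0.05 s, during which the arm holds its last target.

## Working session

There is one attempt and no reset: what is moved stays moved. The work goes in short steps, Python scripts to look and compute and a shell command to move; the robot and the scene stay as the last step left them, time stands still between calls to the robot, and variables do not carry over. Pictures are saved under pics/ and viewed, and the job is handed in when it is done.

```bash
mkdir -p pics; ls; python3 - <<'E'
from bench import robot
import cv2, json, numpy as np
o=robot.get_obs(); print({k:np.round(v,3).tolist() for k,v in o.items()})
for n in ["scene","top","wrist"]:
    c=robot.camera(n); cv2.imwrite(f"pics/{n}0.png",c["color"][:,:,::-1]); print(n,np.round(c["mtx"],1).tolist(),np.round(c["extrinsics"],3).tolist())
    np.savez(f"pics/{n}0.npz",**c)
E
```

```text
pics
{'clock': 0.0, 'joint_positions': [-1.501, 0.182, 1.608, 0.0, 1.354, -0.206], 'qd': [-0.003, 0.0, -0.001, -0.0, -0.001, -0.002], 'effort': [0.0, -44.488, -35.133, -0.0, 0.009, 0.0], 'ee_pos': [0.157, -0.553, 0.23], 'tool_rot': [-3.11, -0.432, -0.0], 'wrist_force': [-0.263, 1.031, -0.178], 'moment': [0.01, 0.002, -0.004], 'gripper_width': 0.086}
scene [[369.1, 0.0, 252.6], [0.0, 369.1, 190.3], [0.0, 0.0, 1.0]] [[0.901, -0.434, 0.007, -0.54], [-0.34, -0.716, -0.61, 0.245], [0.27, 0.547, -0.793, 0.984], [0.0, 0.0, 0.0, 1.0]]
top [[468.4, 0.0, 254.0], [0.0, 468.4, 198.1], [0.0, 0.0, 1.0]] [[0.029, -1.0, 0.013, -0.104], [-0.986, -0.03, -0.165, 0.554], [0.166, -0.008, -0.986, 1.378], [0.0, 0.0, 0.0, 1.0]]
wrist [[301.8, 0.0, 258.4], [0.0, 301.8, 190.4], [0.0, 0.0, 1.0]] [[0.273, -0.962, -0.002, -0.573], [-0.919, -0.261, 0.296, -0.039], [-0.285, -0.08, -0.955, 0.381], [0.0, 0.0, 0.0, 1.0]]
```

View pics/scene0.png

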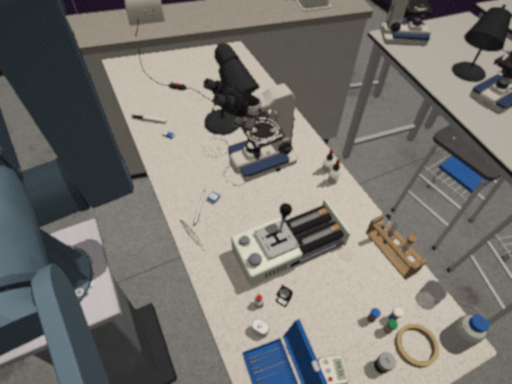

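View pics/top0.png

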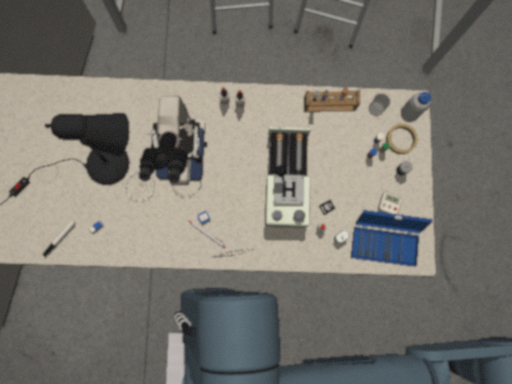

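View pics/wrist0.png

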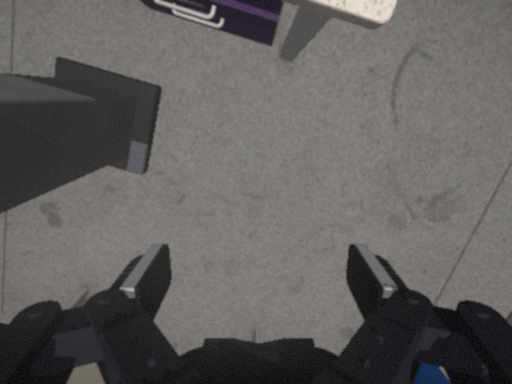

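```bash
python3 - <<'E'
import cv2
a=cv2.imread("pics/top0.png")[115:240,240:350]; b=cv2.imread("pics/scene0.png")[190:290,215:365]
cv2.imwrite("pics/c1.png",cv2.resize(a,None,fx=5,fy=4.8 and 5,interpolation=2)[:600]); cv2.imwrite("pics/c2.png",cv2.resize(b,None,fx=5,fy=5,interpolation=2))
E
```

```text
(no output)
```

View pics/c1.png

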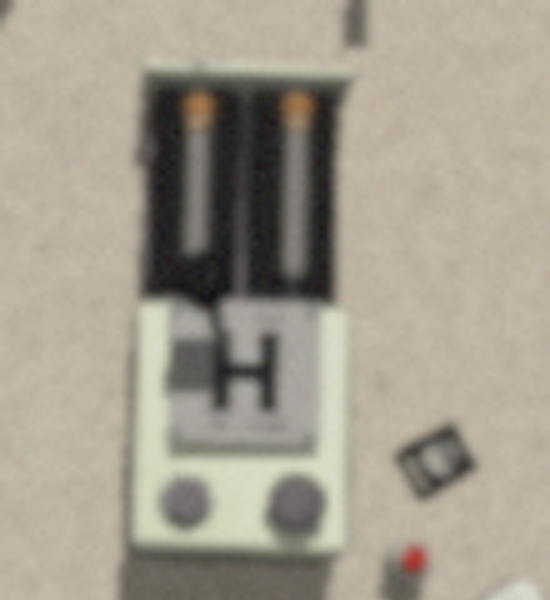

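View pics/c2.png

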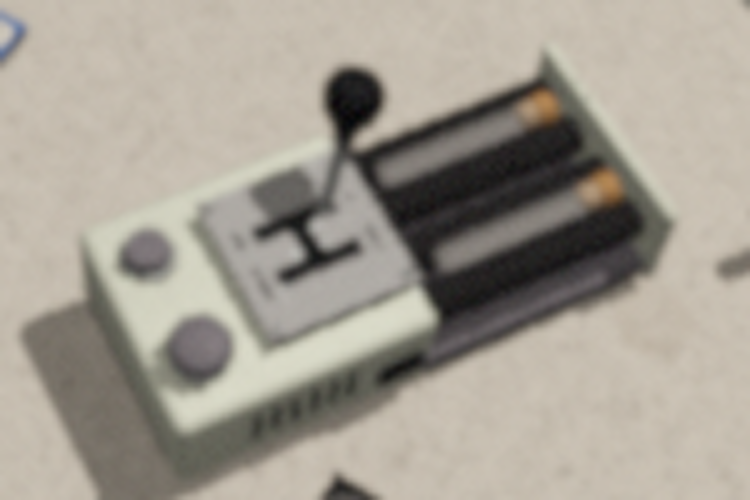

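```bash
cat > h.py <<'E'
import numpy as np, cv2
from scipy.spatial.transform import Rotation as R
def ray(c,uv):
    E=c["extrinsics"];K=c["mtx"]
    d=E[:3,:3].T@np.linalg.solve(K,[uv[0],uv[1],1.]); o=-E[:3,:3].T@E[:3,3]; return o,d/np.linalg.norm(d)
def onz(c,uv,z):
    o,d=ray(c,uv); return o+d*(z-o[2])/d[2]
def tri(c1,u1,c2,u2):
    o1,d1=ray(c1,u1);o2,d2=ray(c2,u2)
    A=np.stack([d1,-d2],1);t=np.linalg.lstsq(A,o2-o1,rcond=None)[0]
    p,q=o1+t[0]*d1,o2+t[1]*d2; return (p+q)/2,np.linalg.norm(p-q)
def proj(c,p):
    q=c["extrinsics"][:3,:3]@np.asarray(p)+c["extrinsics"][:3,3]; q=c["mtx"]@q; return q[:2]/q[2]
def fit2(loc,wor):
    # 2D rigid: world = Rz(yaw) loc + t
    l=np.array(loc)[:,:2];w=np.array(wor)[:,:2];lc,wc=l.mean(0),w.mean(0)
    a=(l-lc);b=(w-wc); yaw=np.arctan2((a[:,0]*b[:,1]-a[:,1]*b[:,0]).sum(),(a*b).sum())
    M=np.array([[np.cos(yaw),-np.sin(yaw)],[np.sin(yaw),np.cos(yaw)]]); t=wc-M@lc
    return yaw,t,w-(l@M.T+t)
E
python3 - <<'E'
from h import *
t=np.load("pics/top0.npz");s=np.load("pics/scene0.npz");w=np.load("pics/wrist0.npz")
T=lambda u,v:(u/5-.4+240,v/5-.4+115); S=lambda u,v:(u/5-.4+215,v/5-.4+190)
loc=[(-122,32),(-122,-32),(-45,0)];zs=[.095,.1055,.094]
for c,P in((t,[T(186,500),T(297,503),T(246,373)]),(s,[S(148,250),S(200,347),S(308,240)])):
    W=[onz(c,p,z) for p,z in zip(P,zs)]; print(np.round(W,4)); y,tt,r=fit2(np.array(loc)/1e3,W); print(y,tt,np.round(r*1e3,1))
p,e=tri(t,T(205,280),s,S(355,98)); print("knob",p,e)
print("wristcam",-w["extrinsics"][:3,:3].T@w["extrinsics"][:3,3])
E
```

```text
[[ 0.5018 -0.1547  0.095 ]
 [ 0.5007 -0.2186  0.1055]
 [ 0.5786 -0.1887  0.094 ]]
-0.023529434540084194 [ 0.62335551 -0.18959162] [[-0.3  0. ]
 [ 0.   0.1]
 [ 0.3 -0.1]]
[[ 0.5    -0.1556  0.095 ]
 [ 0.4976 -0.222   0.1055]
 [ 0.5782 -0.1856  0.094 ]]
0.01378036282485541 [ 0.62155181 -0.18640024] [[ 0.8  0.5]
 [-2.4 -1.9]
 [ 1.6  1.4]]
knob [ 0.61626035 -0.15837671  0.16566703] 0.0026330598293576586
wristcam [ 0.2292662  -0.53124319  0.37413752]
```

```bash
cat >> h.py <<'E'
def go(p,yaw=-0.015,obs=None):
    if obs is None:
        from bench import robot; obs=robot.get_obs()
    C=R.from_rotvec(obs["tool_rot"]); G=R.from_euler("z",yaw)*R.from_matrix(np.diag([1.,-1,-1]))
    d=C.inv().apply(np.array(p)-obs["ee_pos"])*1e3; w=(C.inv()*G).as_rotvec(degrees=True)
    print("rows",np.round(d,1),np.round(w,2))
E
python3 - <<'E'
from h import *
go([.5,-.19,.34])
t=np.load("pics/top0.npz")
print([onz(t,u,.36) for u in((150,160),(190,160),(205,150))])
E
```

```text
rows [ 429.3 -255.8 -109. ] [-0.08 -0.   16.66]
[array([0.5887495, 0.1665563, 0.36     ]), array([0.59180171, 0.07117048, 0.36      ]), array([0.61762155, 0.03648058, 0.36      ])]
```

```bash
python3 -m pendant '[100,-60,-109,0,0,17,1, 430,-256,-109,0,0,17,1, 430,-256,-109,0,0,17,1, 430,-256,-109,0,0,17,1, 430,-256,-109,0,0,17,1, 430,-256,-109,0,0,17,1, 430,-256,-109,0,0,17,1, 430,-256,-109,0,0,17,1, 430,-256,-109,0,0,17,1, 430,-256,-109,0,0,17,1]' 20; python3 - <<'E'
from h import *
go([.5,-.19,.34])
E
```

```text
clock: 0.98
ee_pos: [0.4323, -0.2611, 0.3233]
tool_rot: [3.141, -0.033, 0.0]
wrist_force: [0.2, -0.3, -0.2]
gripper_width: -0.0003
rows [ 66.2 -72.5 -16.7] [ 0.   -0.   -0.34]
```

```bash
python3 -m pendant '[60,-65,-14,0,0,0,1,60,-65,-14,0,0,0,1,60,-65,-14,0,0,0,1,60,-65,-14,0,0,0,1,60,-65,-14,0,0,0,1]'; python3 - <<'E'
from h import *
from bench import robot
c=robot.camera("wrist"); np.savez("pics/w1.npz",**c); cv2.imwrite("pics/w1.png",c["color"][:,:,::-1])
cv2.imwrite("pics/w1b.png",cv2.resize(c["color"][:,:,::-1],(800,600),interpolation=2))
o=robot.get_obs();print(o["ee_pos"],o["tool_rot"],o["clock"])
E
```

```text
clock: 1.4
ee_pos: [0.4925, -0.199, 0.3365]
tool_rot: [3.141, -0.031, -0.002]
wrist_force: [-0.6, -0.5, -0.7]
gripper_width: 0.0003
[ 0.49204542 -0.19971334  0.33639768] [-3.14128605e+00  3.31943169e-02  2.07125656e-03] 1.45
```

View pics/w1b.png

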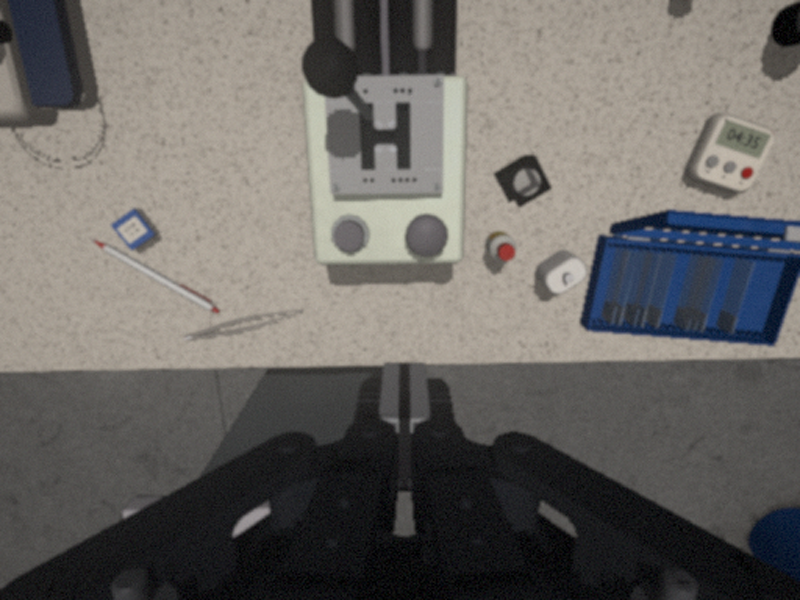

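```bash
python3 - <<'E'
from h import *
t=np.load("pics/top0.npz");s=np.load("pics/scene0.npz");w=np.load("pics/w1.npz")
f=lambda u,v:((u+.5)/1.5625-.5,(v+.5)/1.5625-.5)
loc=np.array([(-122,32),(-122,-32),(-45,0)])/1e3
W=[onz(w,f(*p),z) for p,z in zip([(349.5,235),(426,235.5),(385.5,136.5)],[.095,.1055,.094])]
y,tt,r=fit2(loc,W);print(np.round(W,4),y,tt,np.round(r*1e3,1))
g=cv2.cvtColor(w["color"],cv2.COLOR_RGB2GRAY)
for nm,c,uv,z in(("key1",w,f(349.5,235),0),("knob",w,f(330,67),0)):
    for zz in(.16,.165,.17): print(nm,onz(c,uv,zz)) if nm=="knob" else 0
T=lambda u,v:(u/5-.4+240,v/5-.4+115); S=lambda u,v:(u/5-.4+215,v/5-.4+190)
print(tri(w,f(330,67),s,S(355,98)),tri(w,f(330,67),t,T(205,280)))
print("tip px",proj(w,[.492,-.1997,.3364]))
E
```

```text
[[ 0.5031 -0.1534  0.095 ]
 [ 0.5033 -0.2157  0.1055]
 [ 0.5791 -0.1852  0.094 ]] -0.004346147191360432 [ 0.62480992 -0.18520872] [[ 0.1 -0.7]
 [ 0.6  0.9]
 [-0.7 -0.2]]
knob [ 0.61840201 -0.15463208  0.16      ]
knob [ 0.61761804 -0.15533017  0.165     ]
knob [ 0.61683406 -0.15602826  0.17      ]
(array([ 0.61828979, -0.15417621,  0.15826392]), np.float64(0.0008774282808160095)) (array([ 0.61474489, -0.1576307 ,  0.18010644]), np.float64(0.001059168118606555))
tip px [261.72148803 247.05155224]
```

```bash
python3 - <<'E'
from h import *
go([.662,-.155,.25],-.01);go([.662,-.155,.15],-.01)
E
```

```text
rows [169.1 -48.3  86.2] [-0.01  0.08 -0.64]
rows [169.2 -48.3 186.2] [-0.01  0.08 -0.64]
```

```bash
python3 -m pendant '[40,-12,10,0,0,-0.6,1, 80,-24,30,0,0,-0.6,1, 120,-36,55,0,0,-0.6,1, 160,-46,70,0,0,-0.6,1, 169,-48,86,0,0,-0.6,1, 169,-48,86,0,0,-0.6,1, 169,-48,120,0,0,-0.6,1, 169,-48,155,0,0,-0.6,1, 169,-48,186,0,0,-0.6,1, 169,-48,186,0,0,-0.6,1]';  python3 -m pendant '[0,0,0,0,0,0,1,0,0,0,0,0,0,1]'; python3 - <<'E'
from h import *
from bench import robot
for n in("wrist","scene"):
    c=robot.camera(n); np.savez(f"pics/{n}2.npz",**c); im=c["color"][:,:,::-1]
    if n=="scene": im=im[170:290,205:365]
    cv2.imwrite(f"pics/{n}2.png",cv2.resize(im,(800,600),interpolation=2))
go([.662,-.155,.15],-.01)
E
```

```text
clock: 2.28
ee_pos: [0.657, -0.1552, 0.1432]
tool_rot: [-3.137, 0.021, 0.02]
wrist_force: [-1.3, 0.6, -0.6]
gripper_width: 0.0001
clock: 2.45
ee_pos: [0.6632, -0.1566, 0.1536]
tool_rot: [3.14, -0.019, 0.004]
wrist_force: [0.4, -0.0, -0.1]
gripper_width: -0.0001
rows [-2.3 -1.3  4.8] [ 0.12 -0.29 -0.08]
```

View pics/wrist2.png

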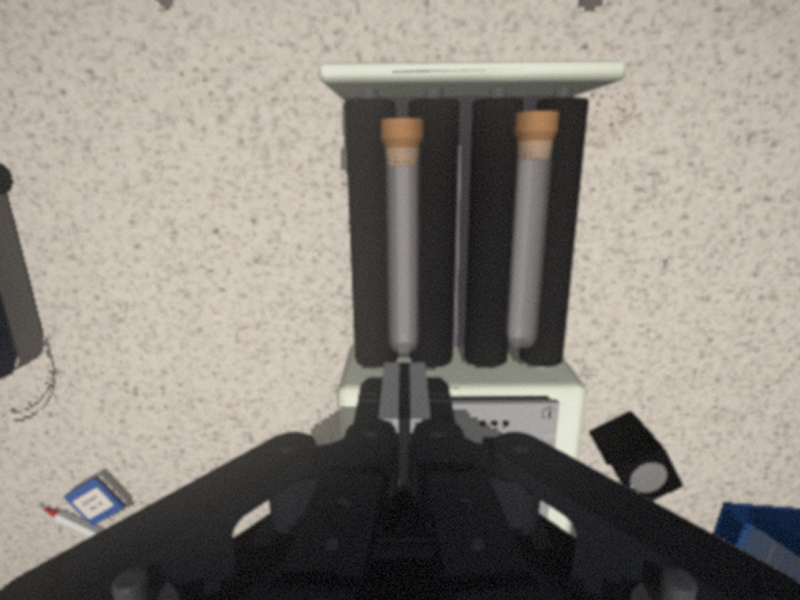

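View pics/scene2.png

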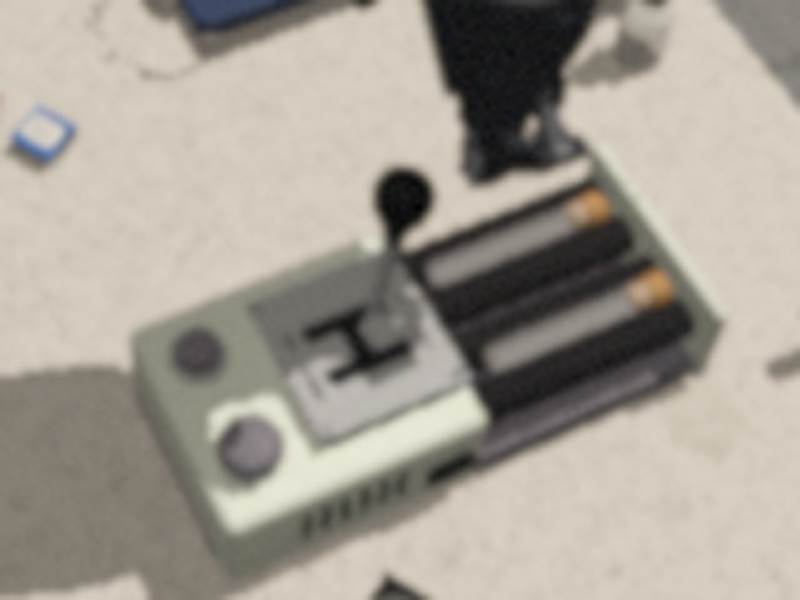

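```bash
python3 -m pendant '[-6,-1,2,0,0,0,1,-12,-1,4,0,0,0,1,-16,-1,4,0,0,0,1,-20,-1,4,0,0,0,1,-24,-1,4,0,0,0,1,-27,-1,4,0,0,0,1]'; python3 -m pendant '[-4,0,0,0,0,0,1,-8,0,0,0,0,0,1,-12,0,0,0,0,0,1,-16,0,0,0,0,0,1,-16,0,0,0,0,0,1,-16,0,0,0,0,0,1]'; cat > snap.py <<'E'
from h import *
from bench import robot
import sys
k=sys.argv[1]
for n in sys.argv[2:]:
    c=robot.camera(n); np.savez(f"pics/{n}{k}.npz",**c); im=c["color"][:,:,::-1]
    if n=="scene": im=im[170:290,205:365]
    if n=="top": im=im[125:240,220:373]
    cv2.imwrite(f"pics/{n}{k}.png",cv2.resize(im,(800,600),interpolation=2))
o=robot.get_obs();print(np.round(o["ee_pos"],4),np.round(o["tool_rot"],3),np.round(o["wrist_force"],1),o["clock"])
E
python3 snap.py 3 scene top
```

```text
clock: 3.05
ee_pos: [0.6361, -0.1536, 0.148]
tool_rot: [3.141, -0.016, 0.004]
wrist_force: [2.2, -0.3, 2.8]
gripper_width: 0.0002
clock: 3.55
ee_pos: [0.6191, -0.1533, 0.1467]
tool_rot: [-3.141, 0.017, 0.002]
wrist_force: [1.1, -0.5, 0.5]
gripper_width: 0.0
[ 0.6193 -0.1533  0.1466] [-3.141e+00  1.600e-02  2.000e-03] [ 0.6 -0.5  0.4] 3.65
```

View pics/scene3.png

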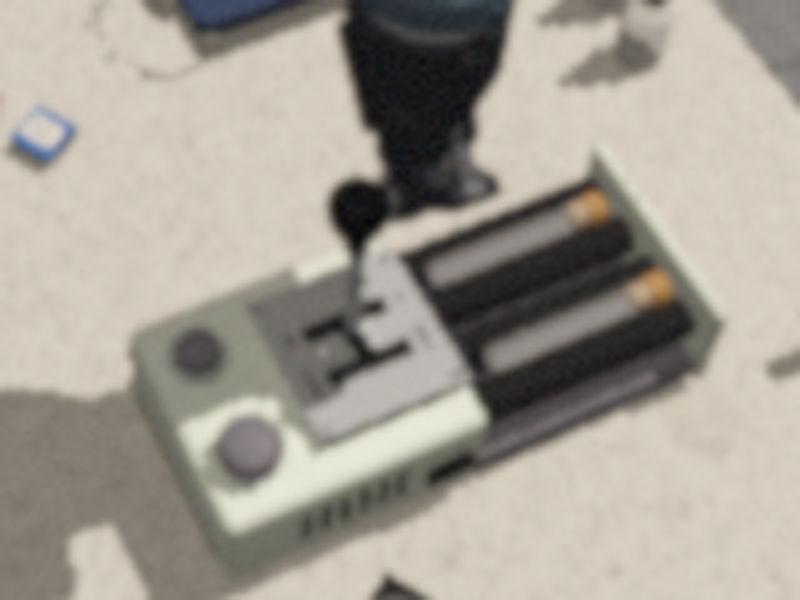

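View pics/top3.png

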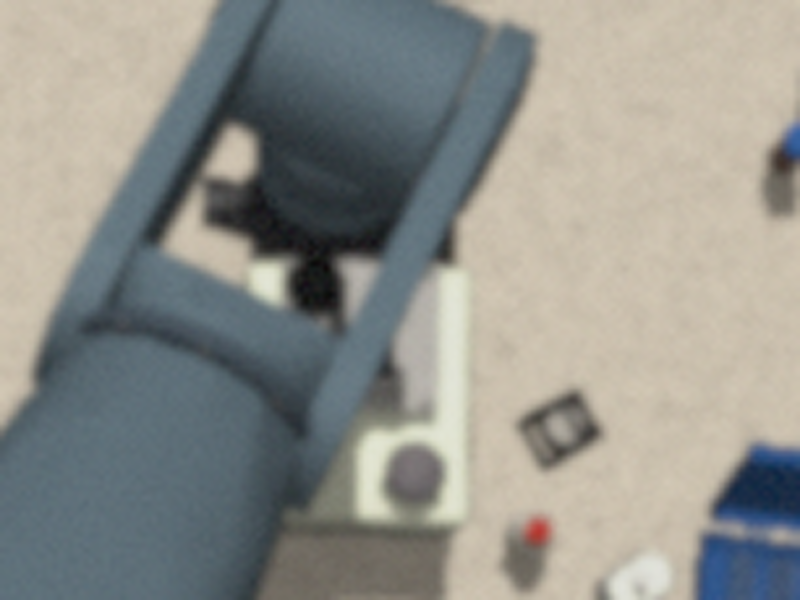

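```bash
cat >> h.py <<'E'
G=np.array([.579,-.1865]);YAW=-.01
def knobw(lev,sel):
    # rod direction, pivot at z .024
    v=np.array([np.tan(lev),-np.tan(sel),1.]);v*=.145/np.linalg.norm(v)
    c,s=np.cos(YAW),np.sin(YAW)
    return np.array([G[0]+c*v[0]-s*v[1],G[1]+s*v[0]+c*v[1],.024+v[2]])
E
python3 - <<'E'
from h import *
s=np.load("pics/scene3.npz");t=np.load("pics/top3.npz")
for l,se in((.286,-.21),(.143,-.21),(0,-.21),(0,0.21),(.286,.21)):
    k=knobw(l,se);a=proj(s,k);b=proj(t,k);print(l,se,np.round(k,4),"scenecrop",np.round((a-[205,170]+.5)*5-.5),"topcrop",np.round((b-[220,125]+.5)*[5.229,5.217]-.5))
print(tri(s,(276.6,211.2),t,(279.8,179.6)))
E
```

```text
0.286 -0.21 [ 0.6194 -0.1579  0.1603] scenecrop [412. 200.] topcrop [317. 239.]
0.143 -0.21 [ 0.5995 -0.1568  0.1644] scenecrop [377. 208.] topcrop [315. 273.]
0 -0.21 [ 0.5793 -0.1563  0.1658] scenecrop [341. 220.] topcrop [313. 309.]
0 0.21 [ 0.5787 -0.2167  0.1658] scenecrop [398. 315.] topcrop [426. 314.]
0.286 0.21 [ 0.6188 -0.2159  0.1603] scenecrop [468. 289.] topcrop [424. 243.]
(array([ 0.59021024, -0.15657833,  0.1703247 ]), np.float64(0.0009017438590752063))
```

```bash
python3 -m pendant '[-3,0,0,0,0,0,1,-6,0,0,0,0,0,1,-9,0,0,0,0,0,1,-9,0,0,0,0,0,1,-9,0,0,0,0,0,1]'; python3 snap.py 4 scene top; python3 -m pendant '[10,0,0,0,0,0,1,25,0,0,0,0,0,1,35,0,-20,0,0,0,1,35,0,-55,0,0,0,1,35,0,-90,0,0,0,1,10,10,-130,0,0,0,1,-30,20,-130,0,0,0,1,-70,25,-130,0,0,0,1,-110,30,-130,0,0,0,1,-110,30,-130,0,0,0,1]';python3 -m pendant '[0,0,0,0,0,0,1,0,0,0,0,0,0,1]'; python3 snap.py 5 wrist top scene
```

```text
clock: 4.07
ee_pos: [0.6104, -0.1532, 0.147]
tool_rot: [-3.141, 0.017, 0.0]
wrist_force: [1.8, 0.6, 0.8]
gripper_width: 0.0
[ 0.6105 -0.1532  0.1469] [-3.141e+00  1.600e-02  1.000e-03] [2.3 0.1 0.9] 4.1667
clock: 5.0
ee_pos: [0.4934, -0.1811, 0.2749]
tool_rot: [-3.139, 0.019, 0.012]
wrist_force: [1.0, -1.0, -0.6]
gripper_width: -0.0
clock: 5.17
ee_pos: [0.5005, -0.1823, 0.2773]
tool_rot: [3.141, -0.018, 0.001]
wrist_force: [0.2, -0.2, -0.4]
gripper_width: -0.0001
[ 0.5014 -0.1822  0.2771] [ 3.142 -0.015  0.   ] [-0.7  0.1 -0.3] 5.3167
```

View pics/wrist5.png

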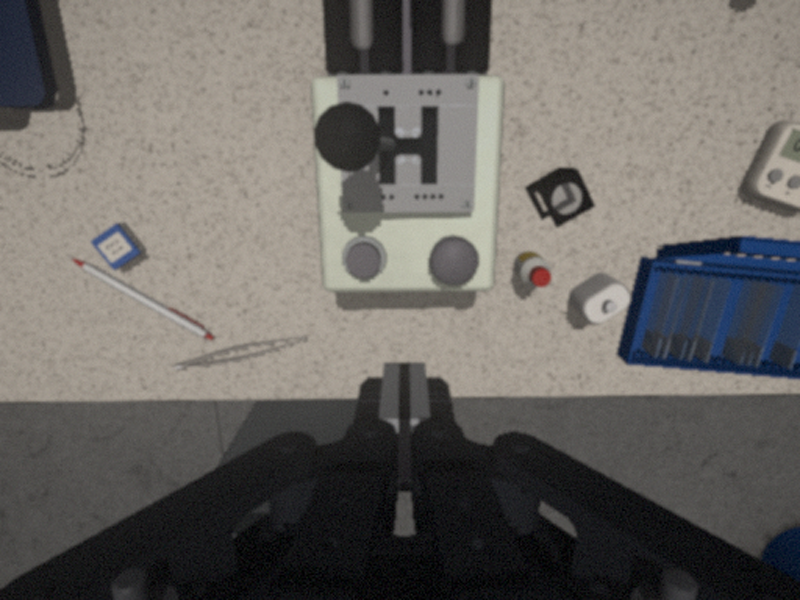

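View pics/scene5.png

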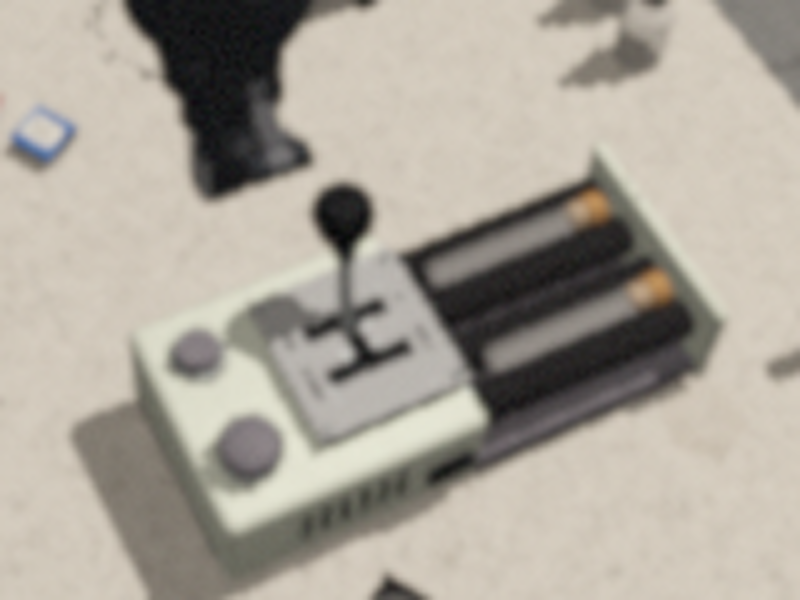

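```bash
python3 - <<'E'
from h import *
w=np.load("pics/wrist5.npz")
f=lambda u,v:((u+.5)/1.5625-.5,(v+.5)/1.5625-.5)
im=cv2.resize(w["color"],(800,600),interpolation=2)
g=cv2.cvtColor(im,cv2.COLOR_RGB2GRAY)
roi=(g[90:185,300:390]<48).astype(np.uint8)
roi=cv2.morphologyEx(roi,cv2.MORPH_OPEN,np.ones((15,15)))
cs,_=cv2.findContours(roi,0,1)
k=max(cs,key=cv2.contourArea);(x,y),r=cv2.minEnclosingCircle(k);print("knob",x+300,y+90,r,cv2.contourArea(k),np.pi*r*r)
loc=np.array([(-122,32),(-122,-32),(-45,0)])/1e3
P=[(364,259),(454.5,261),(407.5,146)]
W=[onz(w,f(*p),z) for p,z in zip(P,[.095,.1055,.094])]
yw,tt,rr=fit2(loc,W);print(np.round(W,4),yw,tt,np.round(rr*1e3,1))
for z in(.1625,.1655,.1685): print(onz(w,f(x+300,y+90),z), (onz(w,f(x+300,y+90),z)-W[2])*1e3)
E
```

```text
knob 370.0 132.5 10.965956687927246 238.5 377.7834472035946
[[ 0.5039 -0.1531  0.095 ]
 [ 0.5042 -0.2159  0.1055]
 [ 0.5795 -0.1844  0.094 ]] 0.0022605203070941264 [ 0.62551603 -0.18427318] [[ 0.4 -0.6]
 [ 0.6  0.6]
 [-1.  -0.1]]
[ 0.58559468 -0.16456509  0.1625    ] [ 6.10313351 19.8746414  68.5       ]
[ 0.58548258 -0.16476707  0.1655    ] [ 5.99103005 19.67266061 71.5       ]
[ 0.58537048 -0.16496905  0.1685    ] [ 5.87892659 19.47067983 74.5       ]
```

```bash
python3 - <<'E'
from h import *
w=np.load("pics/wrist5.npz")
f=lambda u,v:((u+.5)/1.5625-.5,(v+.5)/1.5625-.5)
im=cv2.resize(w["color"],(800,600),interpolation=2)
g=cv2.cvtColor(im,cv2.COLOR_RGB2GRAY)
print(g[137,300:400:4],g[95:180:4,347])
roi=(g[90:185,300:400]<75).astype(np.uint8)
roi=cv2.morphologyEx(roi,cv2.MORPH_OPEN,cv2.getStructuringElement(2,(35,35)))
cs,_=cv2.findContours(roi,0,1)
k=max(cs,key=cv2.contourArea);(x,y),r=cv2.minEnclosingCircle(k);print("knob",x+300,y+90,r,cv2.contourArea(k)/(np.pi*r*r))
W=onz(w,f(407.5,146),.094)
for P in((x+300,y+90),(347.5,137)):
  p=onz(w,f(*P),.1655);print(p,(p-W)*1e3)
E
```

```text
[159 153 155 149  54  52  47  50  50  44  45  51  46  45  43  44  44  39
  38  39  54  69  61  47  68] [141 140  67  44  45  47  49  51  53  52  49  46  49  51  47  46  48  44
  51  92 132  94]
knob 348.35032653808594 137.2830810546875 34.3636474609375 0.9086787458905055
[ 0.58327797 -0.15358721  0.1655    ] [ 3.78641696 30.85251718 71.5       ]
[ 0.58341984 -0.15315725  0.1655    ] [ 3.92828897 31.28247923 71.5       ]
```

```bash
python3 -m pendant '[35,-8,-10,0,0,0,1,70,-16,-10,0,0,0,1,105,-24,-10,0,0,0,1,140,-30,-5,0,0,0,1,146,-30,25,0,0,0,1,146,-30,60,0,0,0,1,146,-30,95,0,0,0,1,146,-30,120,0,0,0,1,142,-30,127,0,0,0,1,138,-30,127,0,0,0,1]';python3 -m pendant '[-6,0,0,0,0,0,1,-10,0,0,0,0,0,1,-14,0,0,0,0,0,1,-18,0,0,0,0,0,1]'; python3 - <<'E'
from h import *
go([.607,-.1535,.148],-.01)
E
```

```text
clock: 6.15
ee_pos: [0.6374, -0.1524, 0.1465]
tool_rot: [-3.139, 0.015, 0.009]
wrist_force: [-0.3, 0.4, 1.0]
gripper_width: 0.0003
clock: 6.48
ee_pos: [0.6213, -0.1539, 0.1524]
tool_rot: [3.14, -0.017, 0.005]
wrist_force: [-0.4, 0.5, 1.1]
gripper_width: 0.0
rows [-14.4  -0.2   4.3] [ 0.09 -0.19 -0.03]
```

```bash
python3 -m pendant '[-4,0,2,0,0,0,1,-8,0,4,0,0,0,1,-11,0,4,0,0,0,1,-14,0,4,0,0,0,1,-14,0,4,0,0,0,1,-14,0,4,0,0,0,1]'; python3 - <<'E'
from h import *
go([.607,-.1535,.148],-.01)
E
```

```text
clock: 6.98
ee_pos: [0.6069, -0.1533, 0.1464]
tool_rot: [3.141, -0.017, 0.001]
wrist_force: [1.0, -1.1, 1.0]
gripper_width: 0.0003
rows [ 0.1  0.2 -1.6] [ 0.01 -0.04 -0.03]
```

```bash
python3 -m pendant '[12,0,0,0,0,0,1,24,-3,-4,0,0,0,1,26,-25,-8,0,0,0,1,26,-48,-8,0,0,0,1,14,-54,-8,0,0,0,1,0,-54,-8,0,0,0,1,-14,-54,-8,0,0,0,1,-27,-54,-8,0,0,0,1,-27,-54,-8,0,0,0,1,-27,-54,-8,0,0,0,1]'; python3 snap.py 6 wrist scene
```

```text
clock: 7.82
ee_pos: [0.5801, -0.0989, 0.154]
tool_rot: [-3.142, 0.017, 0.0]
wrist_force: [-0.6, -0.2, 0.5]
gripper_width: 0.0001
[ 0.5809 -0.0992  0.1542] [ 3.141e+00 -1.700e-02  1.000e-03] [-0.5 -0.  -0.6] 7.9167
```

View pics/wrist6.png

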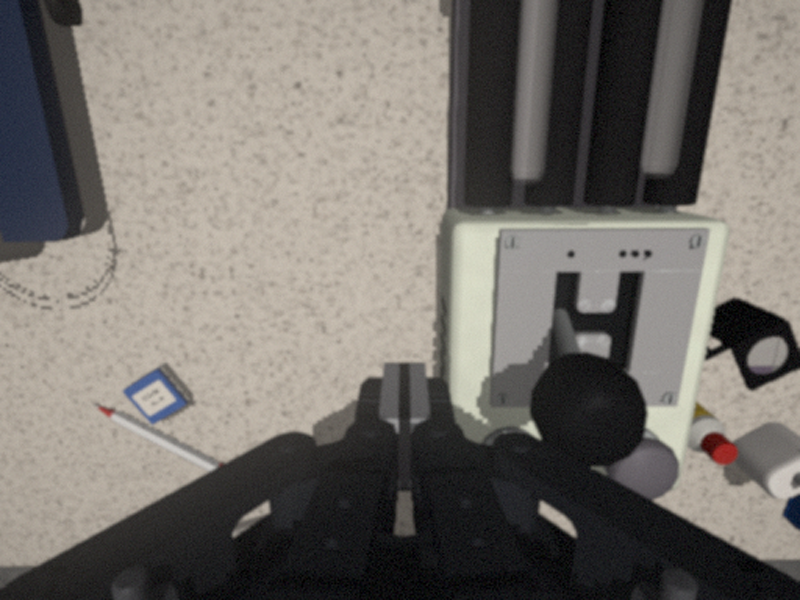

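View pics/scene6.png

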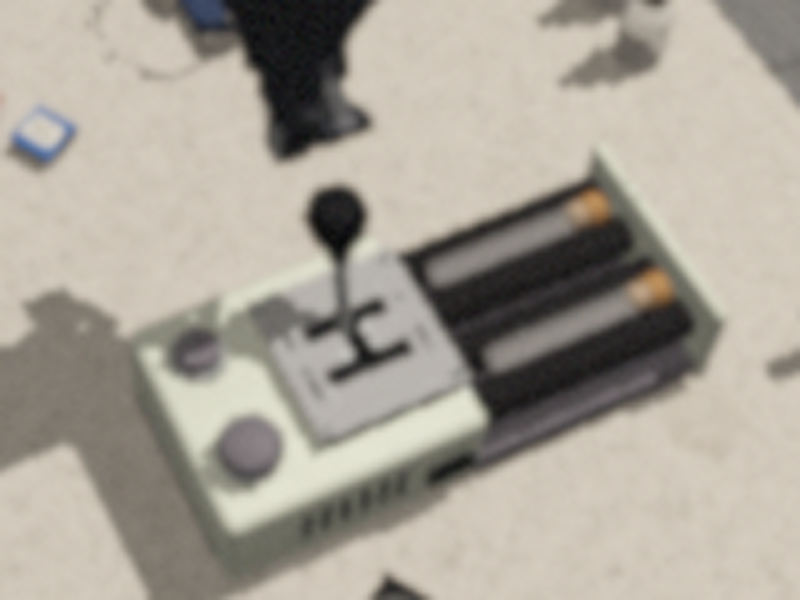

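```bash
python3 - <<'E'
from h import *
w=np.load("pics/wrist6.npz")
f=lambda u,v:((u+.5)/1.5625-.5,(v+.5)/1.5625-.5)
for P in((566,322),(629,323),(597.5,322.5)): print(onz(w,f(*P),.094))
im=cv2.resize(w["color"],(800,600),interpolation=2)
cv2.imwrite("pics/w6c.png",cv2.resize(im[220:480,480:740,::-1],(600,600),interpolation=2))
p=onz(w,f(588,408.5),.1655);print(p)
for t in(0,.02,.04,-.02): print(t,[proj(w,knobw(t,-.21))*1.5625])
E
```

```text
[ 0.58003706 -0.1722841   0.094     ]
[ 0.57926587 -0.2012948   0.094     ]
[ 0.57965159 -0.18678447  0.094     ]
[ 0.57737321 -0.1560499   0.1655    ]
0 [array([589.45757234, 403.3052834 ])]
0.02 [array([590.50593802, 395.20807992])]
0.04 [array([591.53643024, 386.9403651 ])]
-0.02 [array([588.39308443, 411.22352622])]
```

View pics/w6c.png

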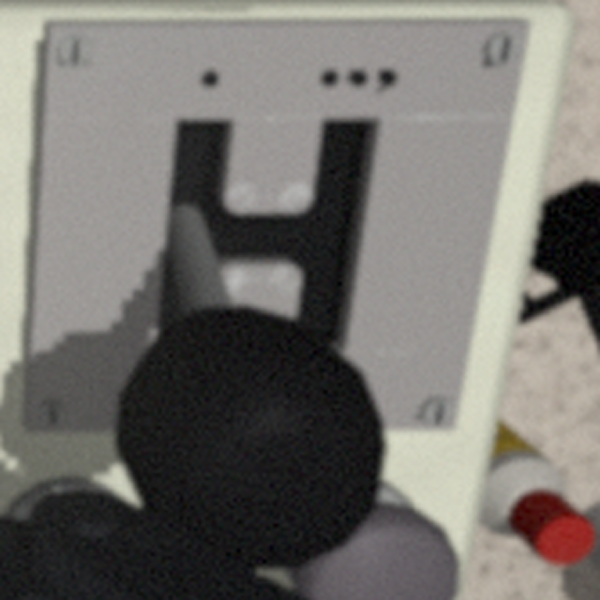

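```bash
python3 -m pendant '[-1,12,0,0,0,0,1,-1,20,0,0,0,0,1,-1,26,0,0,0,0,1,-1,30,0,0,0,0,1,-1,35,0,0,0,0,1,-1,40,0,0,0,0,1,-1,45,0,0,0,0,1]'; python3 -m pendant '[0,5,0,0,0,0,1,0,10,0,0,0,0,1,0,15,0,0,0,0,1,0,20,0,0,0,0,1]';python3 snap.py 7 wrist scene
```

```text
clock: 8.5
ee_pos: [0.5789, -0.1443, 0.1541]
tool_rot: [-3.141, 0.016, -0.0]
wrist_force: [0.2, 2.8, 2.2]
gripper_width: 0.0001
clock: 8.83
ee_pos: [0.5785, -0.1644, 0.154]
tool_rot: [3.142, -0.016, -0.0]
wrist_force: [-0.8, 1.6, 2.2]
gripper_width: 0.0
[ 0.5785 -0.165   0.1539] [ 3.141 -0.018 -0.   ] [-0.3 -0.2 -1.4] 8.9333
```

View pics/wrist7.png

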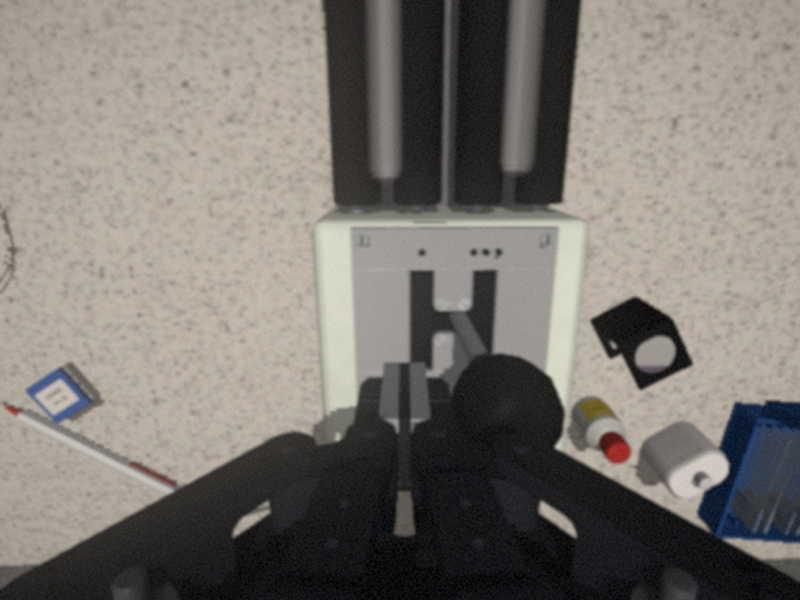

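View pics/scene7.png

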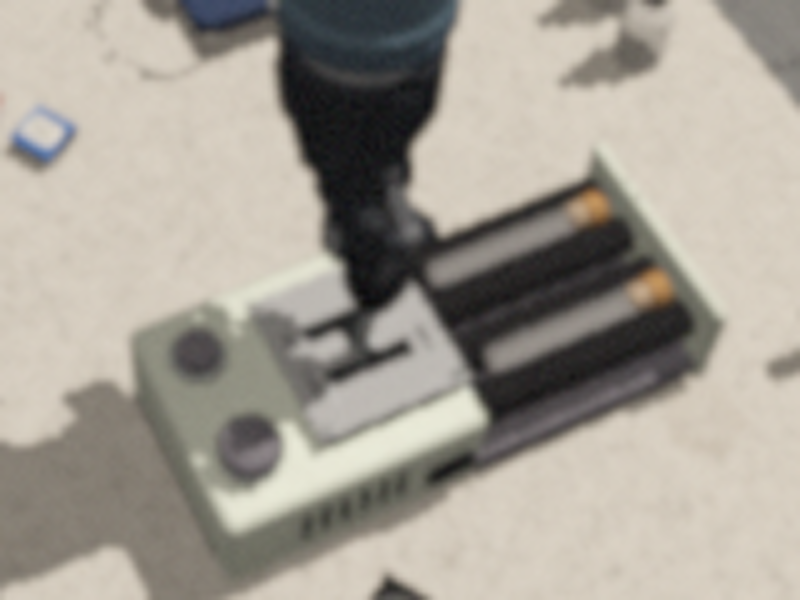

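```bash
python3 - <<'E'
from h import *
w=np.load("pics/wrist7.npz")
f=lambda u,v:((u+.5)/1.5625-.5,(v+.5)/1.5625-.5)
print(onz(w,f(508,410),.168),onz(w,f(452.5,322),.094))
E
```

```text
[ 0.57703619 -0.19564235  0.168     ] [ 0.57902316 -0.18563144  0.094     ]
```

```bash
python3 -m pendant '[0,5,0,0,0,0,1,0,10,0,0,0,0,1,0,14,0,0,0,0,1,0,17,0,0,0,0,1,0,19,0,0,0,0,1]';python3 -m pendant '[0,0,0,0,0,0,1]'; python3 snap.py 8 wrist
```

```text
clock: 9.35
ee_pos: [0.5782, -0.1833, 0.1537]
tool_rot: [-3.141, 0.017, 0.001]
wrist_force: [0.8, 2.3, -1.5]
gripper_width: -0.0001
clock: 9.43
ee_pos: [0.5782, -0.1834, 0.1537]
tool_rot: [-3.142, 0.017, 0.001]
wrist_force: [-0.3, 0.6, -0.6]
gripper_width: -0.0001
[ 0.5783 -0.1833  0.1539] [ 3.141 -0.017 -0.   ] [-0.   0.3 -1. ] 9.4833
```

View pics/wrist8.png

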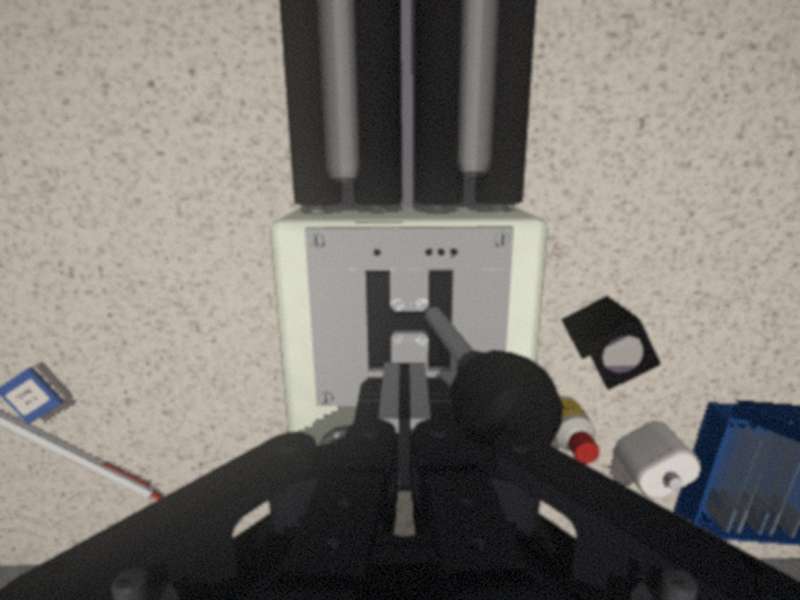

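```bash
python3 -m pendant '[0,1,0,0,0,0,1,0,2,0,0,0,0,1,0,2,0,0,0,0,1]';python3 -m pendant '[0,1,0,0,0,0,1,0,2,0,0,0,0,1,0,2,0,0,0,0,1]';  python3 snap.py 9 wrist; python3 - <<'E'
import cv2
cv2.imwrite("pics/w9c.png",cv2.resize(cv2.imread("pics/wrist9.png")[220:460,280:600],(800,600),interpolation=2))
E
```

```text
clock: 9.73
ee_pos: [0.5783, -0.1848, 0.1539]
tool_rot: [-3.141, 0.016, 0.001]
wrist_force: [0.3, 0.7, -0.9]
gripper_width: 0.0
clock: 9.98
ee_pos: [0.5783, -0.1869, 0.1539]
tool_rot: [-3.141, 0.016, 0.0]
wrist_force: [0.1, 1.3, -1.6]
gripper_width: 0.0001
[ 0.5783 -0.187   0.154 ] [-3.142  0.016  0.   ] [ 0.5  1.4 -1.6] 10.0333
```

View pics/w9c.png

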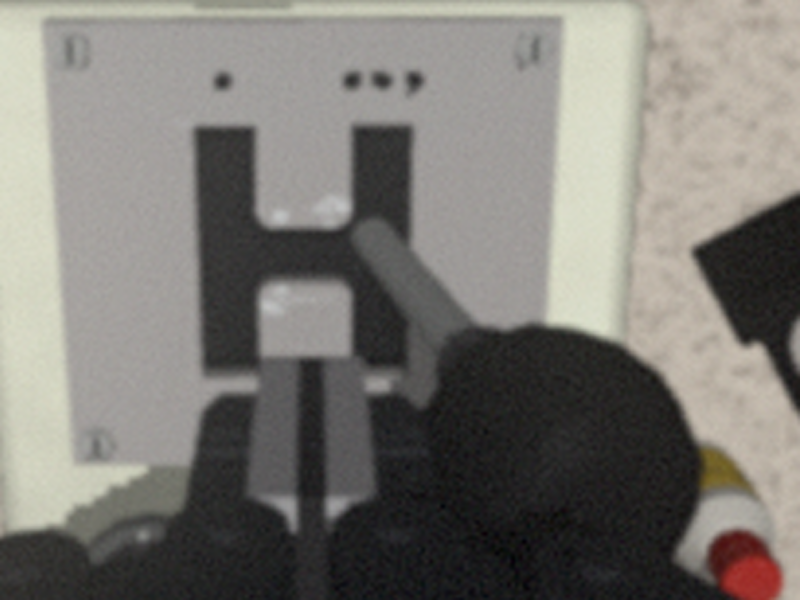

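```bash
python3 -m pendant '[0,-8,0,0,0,0,1,0,-18,0,0,0,0,1,-18,-20,2,0,0,0,1,-40,-18,4,0,0,0,1,-50,0,4,0,0,0,1,-50,20,4,0,0,0,1,-46,30,4,0,0,0,1,-42,30,4,0,0,0,1,-39,30,4,0,0,0,1,-39,30,4,0,0,0,1]';  python3 snap.py 10 wrist scene
```

```text
clock: 10.87
ee_pos: [0.5401, -0.2157, 0.1501]
tool_rot: [-3.141, 0.015, -0.001]
wrist_force: [-0.6, 0.1, 0.3]
gripper_width: 0.0001
[ 0.5394 -0.2154  0.1498] [-3.141e+00  1.500e-02  1.000e-03] [-0.1 -0.1 -0.6] 10.9667
```

View pics/wrist10.png

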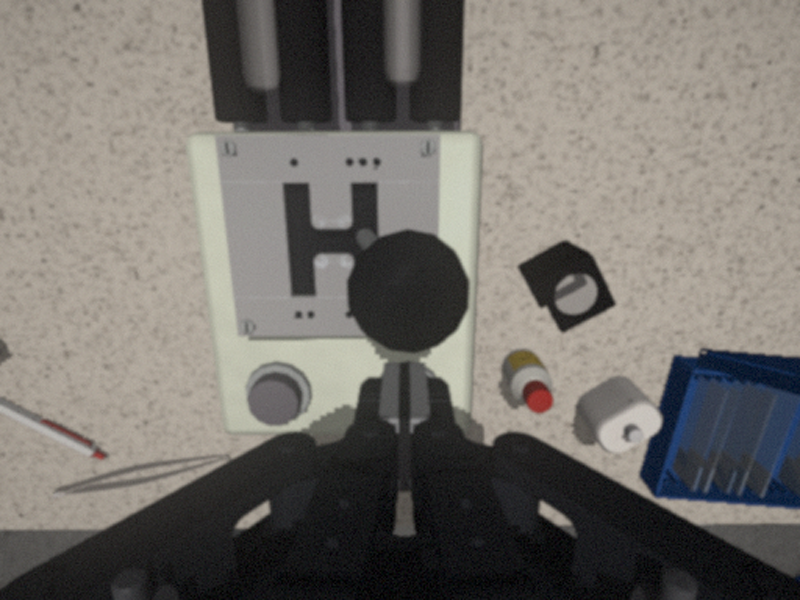

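```bash
python3 -m pendant '[5,0,0,0,0,0,1,10,0,0,0,0,0,1,14,0,0,0,0,0,1,18,0,0,0,0,0,1,22,0,0,0,0,0,1,26,0,0,0,0,0,1]';  python3 -m pendant '[4,0,0,0,0,0,1,8,0,0,0,0,0,1,12,0,0,0,0,0,1,16,0,0,0,0,0,1,16,0,0,0,0,0,1]'; python3 snap.py 11 wrist scene
```

```text
clock: 11.47
ee_pos: [0.5654, -0.2167, 0.15]
tool_rot: [-3.141, 0.016, 0.001]
wrist_force: [-1.6, 0.6, 0.9]
gripper_width: -0.0
clock: 11.88
ee_pos: [0.5815, -0.2168, 0.1497]
tool_rot: [-3.141, 0.016, 0.0]
wrist_force: [-1.1, 0.7, -0.8]
gripper_width: 0.0002
[ 0.5812 -0.2169  0.1498] [-3.141  0.016  0.   ] [-0.9  0.2  0. ] 11.9833
```

View pics/wrist11.png

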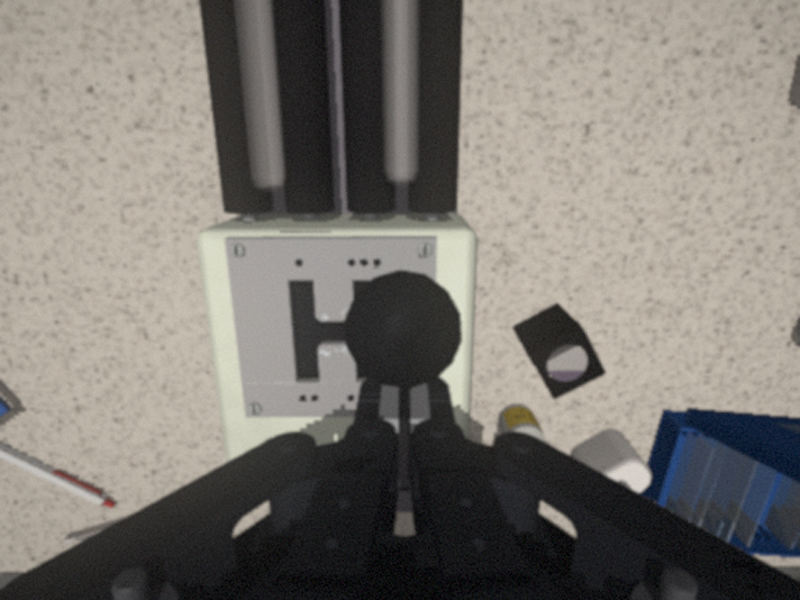

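```bash
python3 -m pendant '[3,0,0,0,0,0,1,6,0,0,0,0,0,1,8,0,0,0,0,0,1,8,0,0,0,0,0,1]';  python3 -m pendant '[1,0,0,0,0,0,1,2,0,0,0,0,0,1,2,0,0,0,0,0,1]'; python3 -m pendant '[1,0,0,0,0,0,1,1,0,0,0,0,0,1]'; python3 - <<'E'
from h import *
w=np.load("pics/wrist11.npz")
f=lambda u,v:((u+.5)/1.5625-.5,(v+.5)/1.5625-.5)
print(onz(w,f(403,328),.163))
E
```

```text
clock: 12.32
ee_pos: [0.5892, -0.2171, 0.1498]
tool_rot: [-3.142, 0.016, 0.0]
wrist_force: [-2.0, -0.3, -1.8]
gripper_width: -0.0001
clock: 12.57
ee_pos: [0.5911, -0.2171, 0.15]
tool_rot: [-3.142, 0.016, 0.0]
wrist_force: [-2.5, -0.4, -0.9]
gripper_width: 0.0001
clock: 12.73
ee_pos: [0.5921, -0.2171, 0.15]
tool_rot: [3.142, -0.016, 0.0]
wrist_force: [-1.5, -0.0, -0.7]
gripper_width: 0.0002
[ 0.60728655 -0.21563927  0.163     ]
```

```bash
for i in 1 2 3; do python3 -m pendant '[1,0,0,0,0,0,1,1,0,0,0,0,0,1]'|grep -E "ee_pos|force"; done
```

```text
ee_pos: [0.5932, -0.2171, 0.15]
wrist_force: [-2.3, 0.1, -0.7]
ee_pos: [0.5942, -0.2171, 0.1501]
wrist_force: [-3.0, -0.1, -1.6]
ee_pos: [0.5948, -0.2171, 0.1499]
wrist_force: [-3.7, 0.7, -1.5]
```

```bash
python3 -m pendant '[1,0,0,0,0,0,1,1,0,0,0,0,0,1]'|grep -E "ee_pos|force"; python3 -m pendant '[1,0,0,0,0,0,1,1,0,0,0,0,0,1]'|grep -E "ee_pos|force"; python3 snap.py 12 wrist scene
```

```text
ee_pos: [0.5956, -0.217, 0.1498]
wrist_force: [-6.2, 0.3, -0.8]
ee_pos: [0.5962, -0.217, 0.1496]
wrist_force: [-7.4, -0.1, -0.2]
[ 0.5962 -0.217   0.1497] [-3.141e+00  1.600e-02  3.000e-03] [-6.4 -1.  -1.2] 13.6667
```

View pics/wrist12.png

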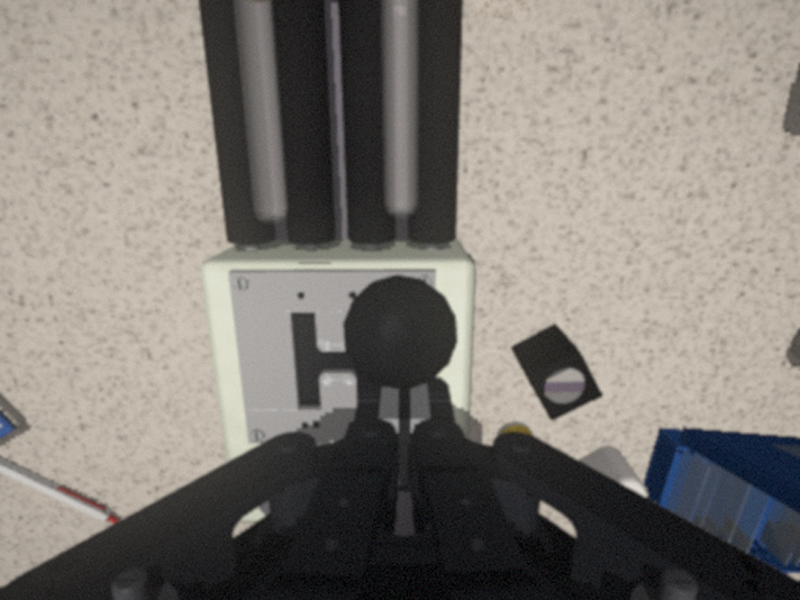

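```bash
python3 -m pendant '[1,0,0,0,0,0,1,2,0,0,0,0,0,1,2,0,0,0,0,0,1,2,0,0,0,0,0,1]'|grep -E "ee_pos|force"; python3 -m pendant '[-4,0,0,0,0,0,1,-12,0,0,0,0,0,1,-25,0,-5,0,0,0,1,-40,0,-20,0,0,0,1,-70,-10,-50,0,0,0,1,-90,-32,-80,0,0,0,1,-95,-32,-110,0,0,0,1,-95,-32,-127,0,0,0,1,-95,-32,-127,0,0,0,1,-95,-32,-127,0,0,0,1]'; python3 snap.py 13 wrist scene
```

```text
ee_pos: [0.5974, -0.2169, 0.1494]
wrist_force: [-8.9, 0.4, 0.3]
clock: 14.83
ee_pos: [0.5055, -0.1847, 0.2792]
tool_rot: [3.139, -0.016, 0.008]
wrist_force: [-1.4, -0.1, -0.7]
gripper_width: 0.0002
[ 0.5043 -0.184   0.2763] [-3.141  0.016  0.   ] [ 0.4 -0.4  0.3] 14.9333
```

View pics/wrist13.png

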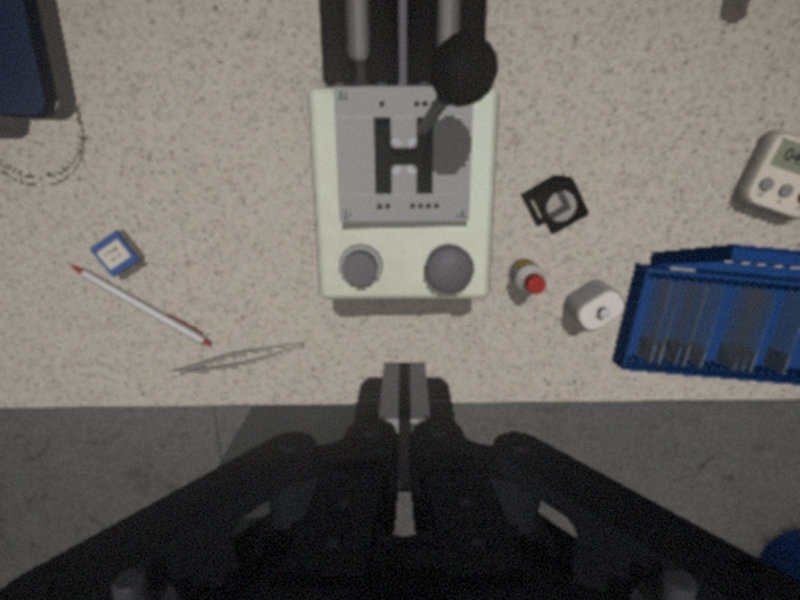

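View pics/scene13.png

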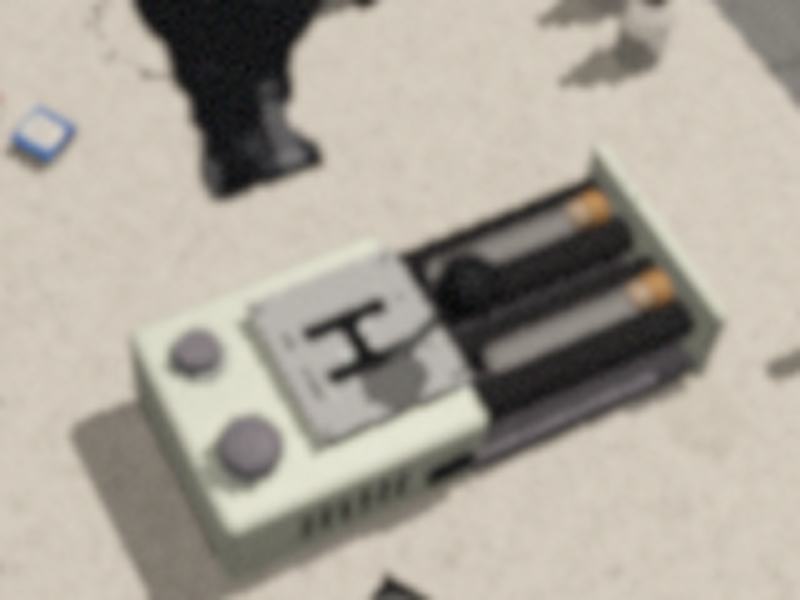

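```bash
python3 - <<'E'
from h import *
w=np.load("pics/wrist13.npz")
f=lambda u,v:((u+.5)/1.5625-.5,(v+.5)/1.5625-.5)
k=onz(w,f(464,68),.1603);g=onz(w,f(404.5,155.5),.094);print(k,g,(k-g)*1e3)
loc=np.array([(-122,32),(-122,-32),(-45,0)])/1e3
W=[onz(w,f(*p),z) for p,z in zip([(360.5,267),(450,269),(404.5,155.5)],[.095,.1055,.094])]
print(np.round(W,4)); go([W[0][0],W[0][1],.105],-.01)
E
```

```text
[ 0.62184325 -0.2154396   0.1603    ] [ 0.57942344 -0.18510344  0.094     ] [ 42.41981115 -30.33616142  66.3       ]
[[ 0.5036 -0.153   0.095 ]
 [ 0.504  -0.2158  0.1055]
 [ 0.5794 -0.1851  0.094 ]]
rows [ -1.  -30.9 171.3] [-0.02  0.   -0.03]
```

```bash
python3 -m pendant '[-1,-15,20,0,0,0,1,-1,-30,50,0,0,0,1,-1,-30,85,0,0,0,1,-1,-30,115,0,0,0,1,-1,-30,140,0,0,0,1,-1,-30,155,0,0,0,1,-1,-30,162,0,0,0,1,-1,-30,162,0,0,0,1,-1,-30,162,0,0,0,1]'; python3 snap.py 14 wrist scene;python3 - <<'E'
from h import *
go([.503,-.154,.105],-.01)
E
```

```text
clock: 15.68
ee_pos: [0.5036, -0.1541, 0.1147]
tool_rot: [-3.141, 0.017, 0.001]
wrist_force: [0.5, -0.5, 0.3]
gripper_width: -0.0002
[ 0.5046 -0.1546  0.1162] [ 3.141e+00 -1.700e-02  3.000e-03] [-0.8  0.6  0.5] 15.7833
rows [-1.6 -0.6 11.2] [ 0.05 -0.1  -0.03]
```

View pics/scene14.png

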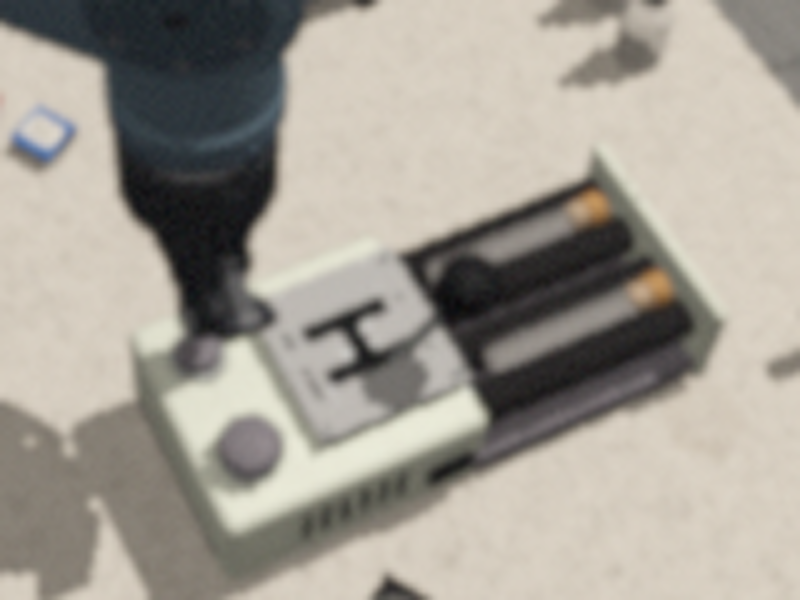

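View pics/wrist14.png

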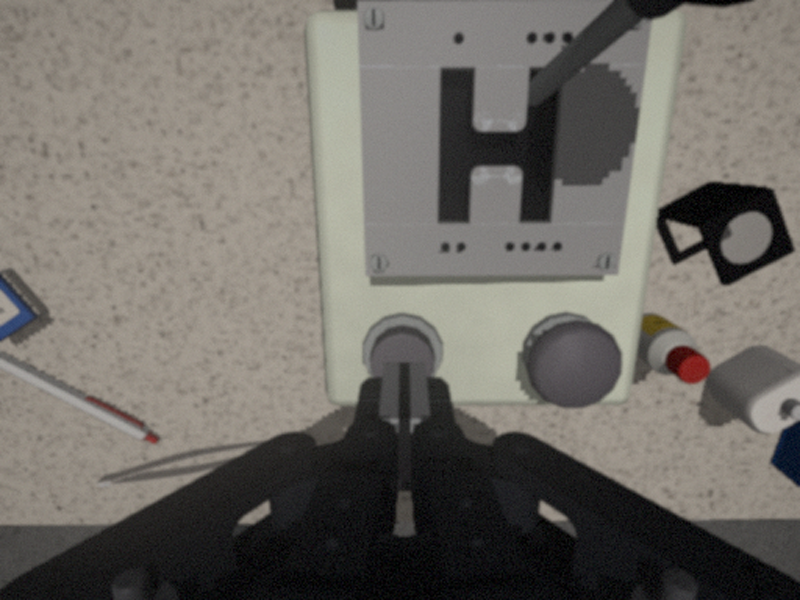

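```bash
python3 -m pendant '[-1,0,6,0,0,0,1,-1,0,12,0,0,0,1,-1,0,17,0,0,0,1,-1,0,20,0,0,0,1,-1,0,22,0,0,0,1,-1,0,22,0,0,0,1]'; for i in 1 2 3; do python3 -m pendant '[0,0,1,0,0,0,1,0,0,1,0,0,0,1]'|grep -E "ee_pos|force"; done
```

```text
clock: 16.28
ee_pos: [0.5024, -0.154, 0.0927]
tool_rot: [-3.141, 0.016, 0.001]
wrist_force: [-1.5, 0.1, 3.6]
gripper_width: 0.0001
ee_pos: [0.5026, -0.1541, 0.0921]
wrist_force: [-2.6, 1.4, 2.8]
ee_pos: [0.5027, -0.1541, 0.0911]
wrist_force: [-2.0, 0.9, 3.6]
ee_pos: [0.5027, -0.1541, 0.0901]
wrist_force: [-3.0, 1.6, 4.5]
```

```bash
for i in 1 2 3; do python3 -m pendant '[0,0,1,0,0,0,1,0,0,1,0,0,0,1]'|grep -E "ee_pos|force"; done
```

```text
ee_pos: [0.5028, -0.1542, 0.0899]
wrist_force: [-4.9, 1.9, 11.0]
ee_pos: [0.5028, -0.1542, 0.0898]
wrist_force: [-7.7, 3.7, 19.0]
ee_pos: [0.5029, -0.1542, 0.0897]
wrist_force: [-12.0, 4.6, 26.0]
```

Fully down (hard stop at z 0.090). Release and retreat.

```bash
python3 -m pendant '[0,0,-3,0,0,0,1,0,0,-8,0,0,0,1,0,0,-15,0,0,0,1,0,0,-30,0,0,0,1,-20,0,-60,0,0,0,1,-40,0,-100,0,0,0,1,-40,15,-140,0,0,0,1,-40,30,-170,0,0,0,1,-40,30,-187,0,0,0,1,-40,30,-187,0,0,0,1]';python3 -m pendant '[0,0,0,0,0,0,1,0,0,0,0,0,0,1,0,0,0,0,0,0,1]' ; python3 snap.py 15 wrist scene
```

```text
clock: 18.12
ee_pos: [0.4646, -0.186, 0.2796]
tool_rot: [3.136, -0.018, 0.013]
wrist_force: [0.0, -0.0, -0.8]
gripper_width: -0.0003
clock: 18.37
ee_pos: [0.4616, -0.1829, 0.2722]
tool_rot: [-3.14, 0.016, 0.004]
wrist_force: [-0.3, -0.3, 0.4]
gripper_width: 0.0001
[ 0.4618 -0.183   0.2724] [-3.14   0.016  0.004] [-0.4  0.7  0. ] 18.4667
```

View pics/wrist15.png

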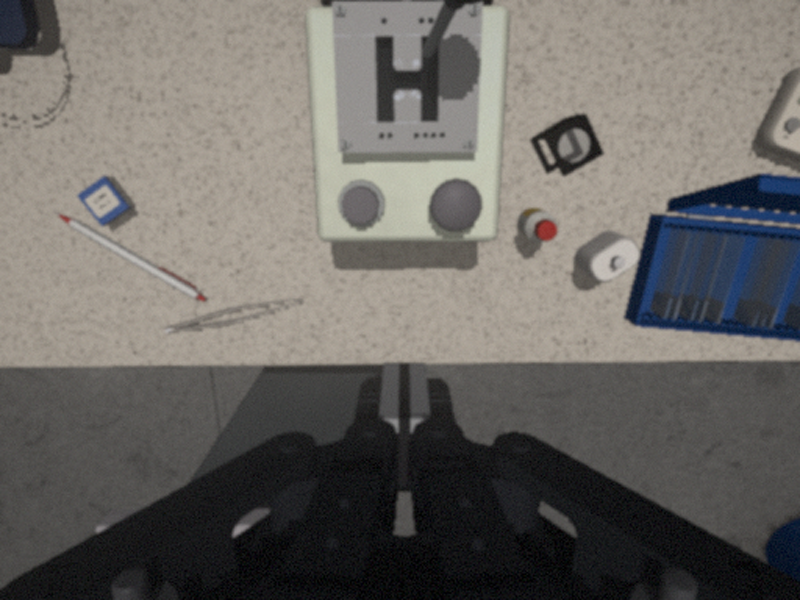

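View pics/scene15.png

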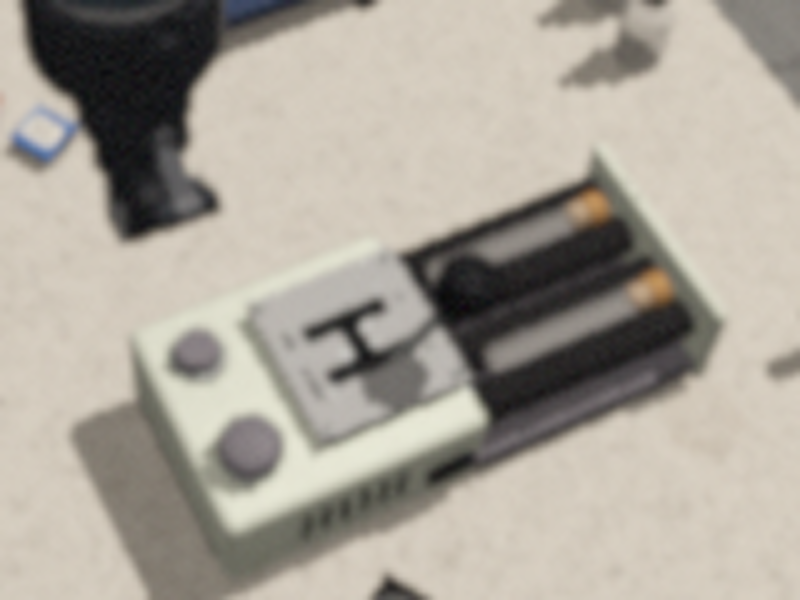

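```bash
python3 -c "
from bench import robot
print(robot.hand_in())"
```

```text
the job is handed in; nothing more can be done
None
```

The lever is home in the far right slot (three dots), and the start key was pressed fully down and came back up. I handed the job in at about 18.5 s of the 69 s allowed.

- **Lever:** I pushed the knob with the shut fingertips in three stages: back to the cross slot, across to the right column, then forward to its stop. The readings stayed at about 3 N while the lever moved and about 9 N pressing it home. The knob then measured 42 mm beyond and 30 mm right of the gate centre, against about 41 and 30 mm expected.
- **Start key:** I pressed it only after the lever was home. It went down to a hard stop at z 0.090 m, which is its full 5 mm. The last push steps ran up to 26 N downward, well past the 4.5 N it needs.
- **Last pictures:** The key is back up and the lever is still home. The tubes, oil bottle and cover-slip box stand where they were, and the stop key was not touched. The wrist force reads about zero with the gripper clear.
- **Disagreements:** The cameras differed by 2 to 4 mm on where the mixer stands. I went by the close wrist pictures and the contact forces.

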